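# Proof-pull a soldered trial piece on the bench pull tester

### The arm

A 6-joint arm with a two-finger parallel gripper is mounted at the origin on a cart in front of the work surface, level with it; the furniture and walls round the work are solid. World frame = base frame: x ahead of the robot, y to its left, z up, the work surface at z = 0. Lengths are in m, angles in rad, forces in N, time in s.
With the tool pointing down it reaches from about 0.35 to 0.975 m from the base axis. Payload 4.9 kg.
Tool frame: the origin (TCP) lies at the very end of the fingers, on their centre line; the grasp point (between the pads) lies 19 mm behind it; z points along the fingers, y is the line along which they close (so a half turn about z gives the same grasp; the last joint's range is limited). The gripper opens to 85 mm and grips with 20 to 120 N. Pads are 22 mm wide; open, the fingers measure 114 mm over their backs; the gripper's body (76 mm by 85 mm) begins 54 mm behind the grasp point. The pads swing forward as they close: fully open they stand 13 mm farther back than shut.
Start: joints at [-1.403, 0.053, 1.613, -0, 1.476, -0.119], TCP at [0.177, -0.599, 0.231] pointing down, gripper open.
Joint ranges: [-3.01, 3.01], [-1.01, 2.22], [0.06, 2.58], [-1.02, 4.17], [0.09, 2.62], [-3.14, 3.14]. Speed limits (rad/s): [2.57, 2.57, 3.14, 3.14, 3.14, 3.14].

### API

Orientations are given as a unit quaternion [w, x, y, z].
In Python, from plant import state, optics, ticket, nets gives the robot as it stands. The module is installed in compiled form; this text tells all that it offers.
- The arm moves only by the shell command python3 -m inch 'ROWS' [OPENING]. ROWS is JSON, a list of rows, each an object of numbers: "dx", "dy", "dz": the shift along the tool's x, y, z as a fraction of full scale; "rx", "ry", "rz": the turn, a rotation vector about the tool's x, y, z as a fraction of full scale. In form: [{"dx": .., "dy": .., "dz": .., "rx": .., "ry": .., "rz": ..}, ...]. A call has 1 to 5 rows; each row is the pose to reach, as a shift and turn from the pose commanded when the call began, along the tool's axes at that moment; what a row does not reach only later rows make up. Full scale, the value 1, is 0.8 m for a shift and 1.5 rad for a turn. A row lasts 1/10 s, in which the tool goes at most 50 mm and 8.59 degrees, less where a joint would pass 70% of its speed; a pose out of reach is approached as far as the arm can. A call with a number of a shift or a turn outside -1 to 1 is refused whole. A call with a gripper value outside its range is refused whole. OPENING is the opening, from -1 (shut) to 1 (fully open), set as the call begins (- or left out, the last holds). The fingers move at their own pace and stop on an object; the grip force is fixed at half the most. Time passes only in rows, so rows that repeat a pose let the fingers close. It gives the time, the measured TCP pose, the force, the opening and the grip force at its end, in the units of the state.
- state(): the state, without advancing time (a new reading comes with each control period).
- optics.grab_frame(name): name is "side" or "top"; returns the picture (384x512x3 uint8, red, green, blue); there is no depth.
- optics.camera_info(name): a dict with "fx", "fy", "cx", "cy" (pixels), "R" (3x3) and "t" (3): a world point X has camera coordinates R X + t. Camera axes: x right, y down, z forward; pixel columns grow to the right and rows downward; lengths in m; the calibration is good to about 2 mm. A picture is of the moment at which its call begins. camera_info takes no time and is no camera call.
- ticket.job_done(): hands the job in; it is judged then, once.
Trained networks look in the newest picture that a camera, given by its name, has taken for a name from the list of things; names that differ only in an ending like _2 or _b are one class to them, and where a whole thing is asked for, a point or a joint stands for the part that bears it (a point fixed in the world has none). Each returns a list of dicts, best first, with "confidence" (0 to 1); they miss things now and then, are a little off and sometimes report something else, mostly with a low value. They report only what shows in the picture. A call takes as long as a camera call. They do not tell look-alikes from the thing itself.
- nets.boxes_of(camera, name): "bbox" ([centre column, centre row, width, height] in pixels, round what is visible of it).
- nets.outline_of(camera, name): "pixels" (384x512 bool, what is visible of it) and "bbox" ([centre column, centre row, width, height] in pixels, round what is visible of it).
The state is a dict: "time": time; "joint_pos": joint angles; "joint_vel": joint speeds; "joint_efforts": joint torques, N m; "tool_pos": TCP position; "tool_rot": TCP orientation; "contact_force": force on the tool from outside, world axes, zero at the start; "ft_torque": the same for the moment, N m; "gripper_width": opening from 0.0 (shut) to 1.0 (fully open); "grasp_force": force on a finger pad.
Only numpy, scipy, OpenCV 4.12 (cv2) and the standard library are available. Lean on these libraries where they do the work, as an engineer would, in place of code of your own. Each camera call takes 0.05 s, during which the arm holds its last target. There are 200 camera calls.

### The job

Test the solder joint of the trial piece with the grey steel stud: plug its square brass foot fully home into the square socket on the pull tester's carriage, then pull the piece by its stud so that the carriage draws the sprung rod out of the gauge tube, until the mouth of the tube stands at the middle of the rod's red band, and never clearly beyond the band. Finish while still gripping the stud and holding the rod there against its spring; leave the other two trial pieces where they are.

Things in the scene. Friction and masses are not known exactly. Their poses are not given: they have to be found in the camera images.
- piece_steel: trial piece with grey steel stud, the one to test: square brass foot block 30 x 30 x 28 mm (tapering over its lowest 8 mm to 26 x 26), and a square stud 14 x 14 mm, 44 mm tall, soldered upright on its centre, sides parallel to the block's; 72 mm high, about 0.25 kg. Origin: centre of the underside; z up, x and y square to the faces; the same every quarter turn. Stands on the soldering board.
- piece_copper: trial piece with reddish copper stud, to be left alone: square brass foot block 30 x 30 x 28 mm (tapering over its lowest 8 mm to 26 x 26), and a square stud 14 x 14 mm, 44 mm tall, soldered upright on its centre, sides parallel to the block's; 72 mm high, about 0.25 kg. Origin: centre of the underside; z up, x and y square to the faces; the same every quarter turn. Stands on the soldering board.
- piece_brass: trial piece with yellow brass stud, to be left alone: square brass foot block 30 x 30 x 28 mm (tapering over its lowest 8 mm to 26 x 26), and a square stud 14 x 14 mm, 44 mm tall, soldered upright on its centre, sides parallel to the block's; 72 mm high, about 0.25 kg. Origin: centre of the underside; z up, x and y square to the faces; the same every quarter turn. Stands on the soldering board.
- solder_board: pale soldering board, 170 x 90 x 12 mm, fixed on the bench; origin at the centre of its underside, x along its long side, top 12 mm above the origin. The three trial pieces stand on it in a row along its x axis, about 55 mm apart, in any order and turned any way.
- tester: bench pull tester, fixed: blue base plate 284 x 100 x 10 mm; along its +x half an aluminium gauge tube, 26 mm across, axis 34 mm above the bench, in clamps up to 55 mm high; on two rails in its -x half a dark steel carriage. Origin: centre of the base's underside; z up; the rod is pulled out along this frame's -x, roughly towards the robot.
- carriage (a joint): travel of carriage and rod in m along the tester's -x: 0 = at rest, 0.060 = end stop. The spring pulls back, 4 N at 0 and 2 N more every 10 mm. The rod, 10 mm thick, has a line every 5 mm and a red band 10 mm wide, hidden in the tube at rest; the band begins to show at 0.035, its middle is at the tube mouth at 0.040, it is wholly out at 0.045.
- socket_mouth (a point): centre of the mouth of the square socket in the carriage top, 44 mm above the bench, moving with the carriage; axes as the tester's. Carriage block 52 (x) x 60 (y) mm; socket 32 x 32 mm, 20 mm deep, 2 mm chamfer at the mouth. A piece fully home has 8 mm of its block standing proud and its stud 52 to 96 mm above the bench.
- socket_floor (a point): centre of the floor of that socket, 20 mm below its mouth; a piece that is fully home has its origin here.
- tube_mouth (a point): centre of the mouth of the gauge tube (brass bush, 29 mm across), where the rod comes out and the red band is read; fixed to the tester, 34 mm above the bench.
Things that resemble listed ones, but are neither listed nor needed, are in the scene too. What is shaped like the piece_steel but blue is not meant.

How it is judged:
On the way:
1. the steel-stud piece is fully home in the carriage socket, with the rod still in (horizontal distance between piece_steel and socket_floor below 0.004 m and z of piece_steel in the frame of socket_floor below 0.003 m and angle between piece_steel's own z axis and vertical below 0.1 rad and value of joint carriage below 0.01 m), for 0.2 s.
At the end, for the whole second after the job is handed in: The steel-stud piece is home in the socket (within 4 mm across, 3 mm in height, 0.1 rad of upright); the rod is held still at 34 to 46 mm of pull, i.e. the middle of the red band within 6 mm of the tube mouth; the fingers grip the piece (over 3 N) and do not touch the tester (horizontal distance between piece_steel and socket_floor below 0.004 m and z of piece_steel in the frame of socket_floor below 0.003 m and angle between piece_steel's own z axis and vertical below 0.1 rad and value of joint carriage between 0.034 and 0.046 m and contact force between the fingers and piece_steel above 3 N and contact force between each of the arm, the fingers and tester below 0.5 N and linear speed of piece_steel below 0.01 m/s); the arm keeps its last pose, push and grip.
It fails at once if the joint is overloaded: the rod is pulled out more than 52 mm, well past the red band (value of joint carriage above 0.052 m).
It fails at once if another trial piece is moved more than 20 mm or knocked over (distance of any of piece_copper, piece_brass from where it was at the start of the episode above 0.02 m or angle between any of piece_copper, piece_brass's own z axis and vertical above 0.5 rad).
It also fails if it takes over 43 s, if anything falls off the work surface, if the arm or the gripper's body presses on something with over 40 N, if the wrist force passes 120 N, or if a joint passes its speed limit or range.

## Working session

There is one attempt and no reset: what is moved stays moved. The work goes in short steps, Python scripts to look and compute and a shell command to move; the robot and the scene stay as the last step left them, time stands still between calls to the robot, and variables do not carry over. Pictures are saved under pics/ and viewed, at most 10 in all, crops included, and the job is handed in when it is done.

```bash
mkdir -p pics
cat > h.py <<'E'
from plant import state, optics, ticket, nets
import numpy as np, cv2
def save(n,img,f): cv2.imwrite(f'pics/{f}.png',cv2.cvtColor(img,cv2.COLOR_RGB2BGR))
def P(n):
    c=optics.camera_info(n); K=np.array([[c['fx'],0,c['cx']],[0,c['fy'],c['cy']],[0,0,1]])
    return K@np.c_[np.array(c['R']),np.array(c['t'])]
def proj(n,X):
    q=P(n)@np.r_[X,1]; return q[:2]/q[2]
def onz(n,uv,z):
    M=P(n); A=np.c_[M[:,0],M[:,1],-np.array([uv[0],uv[1],1])]
    return np.linalg.solve(A,-(M[:,2]*z+M[:,3]))[:2]
def tri(a,ua,b,ub):
    A=[]
    for n,u in((a,ua),(b,ub)):
        M=P(n);A+=[u[0]*M[2]-M[0],u[1]*M[2]-M[1]]
    A=np.array(A);return np.linalg.lstsq(A[:,:3],-A[:,3],rcond=None)[0]
E
python3 - <<'E'
from h import *
a=optics.grab_frame('top');b=optics.grab_frame('side');save(0,a,'top0');save(0,b,'side0')
for n in('top','side'):
    c=optics.camera_info(n);R=np.array(c['R']);print(n,c['fx'],-R.T@np.array(c['t']),R[2])
    for k in('piece_steel','solder_board','tester','carriage'):
        print(k,[(np.round(d['bbox'],1).tolist(),round(d['confidence'],2)) for d in nets.boxes_of(n,k)[:5]])
print(state())
E
```

```text
top 427.07807539125326 [ 0.36755676 -0.28559787  1.12080066] [ 0.05696387  0.02073067 -0.99816099]
piece_steel [([331.6, 266.9, 15.4, 12.5], 0.68), ([211.8, 154.3, 14.2, 11.3], 0.67)]
solder_board [([211.4, 157.5, 43.8, 67.6], 0.89)]
tester [([302.7, 163.4, 93.0, 102.5], 0.83)]
carriage [([296.2, 169.0, 39.6, 31.8], 0.89)]
side 475.5974086717958 [ 0.04418253 -1.11578367  0.50854177] [ 0.38187808  0.80779807 -0.44903387]
piece_steel [([208.7, 261.9, 21.2, 43.1], 0.95), ([273.1, 165.6, 12.9, 29.2], 0.56)]
solder_board [([308.1, 216.4, 37.1, 27.9], 0.62), ([274.2, 182.2, 70.4, 28.6], 0.55)]
tester [([320.6, 220.0, 139.1, 42.2], 0.65), ([308.5, 217.2, 38.4, 32.5], 0.2)]
carriage [([309.0, 215.9, 36.3, 30.5], 0.8), ([289.1, 159.2, 16.1, 30.6], 0.31)]
{'time': 0.5, 'joint_pos': array([-1.40298397e+00,  5.27278313e-02,  1.61293948e+00, -7.23810438e-06,
        1.47597020e+00, -1.18996320e-01]), 'joint_vel': array([-2.38230802e-03,  1.25286806e-04, -1.78882326e-03, -2.12211499e-04,
        1.32531231e-05, -5.70394233e-05]), 'joint_efforts': array([-6.19807633e-04, -3.93215346e+01, -3.70028722e+01, -1.27606972e-04,
        1.29301301e-03, -1.34512753e-06]), 'tool_pos': array([ 0.17680391, -0.59944183,  0.23126269]), 'tool_rot': array([-2.23355441e-05,  9.89735158e-01,  1.42913669e-01, -4.14913355e-06]), 'contact_force': array([-0.40900546, -0.67160803,  0.79008902]), 'ft_torque': array([-0.00786793,  0.02818477, -0.01343859]), 'grasp_force': 0.0, 'gripper_width': 0.9994300346125677}
```

View pics/top0.png

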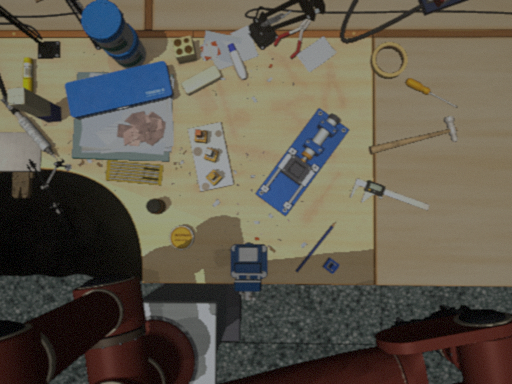

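View pics/side0.png

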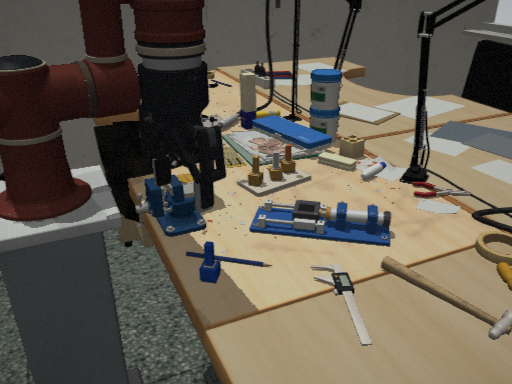

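The steel piece is the middle of three: top (212,154), side (275,168). The tester's carriage is at top (296,169), side (308,212). The blue look-alike is at top (331,267). Next I'll enlarge crops for orientation.

Run:
```python
from h import *
a=cv2.imread('pics/top0.png');b=cv2.imread('pics/side0.png')
r=lambda i,x,y,w,h,s:cv2.resize(i[y:y+h,x:x+w],(w*s,h*s),interpolation=cv2.INTER_CUBIC)
m=np.zeros((590,800,3),np.uint8)
t=r(a,190,125,50,65,6);m[:390,:300]=t
t=r(a,250,105,105,110,4)[:, :];m[:440,300:720]=t[:440]
t=r(b,235,140,75,50,4)[:150];m[390:540,:300]=t
cv2.imwrite('pics/m1.png',m)
# homography-ish numbers
for uv in((199,136),(222,132),(205,190),(232,185)):print(onz('top',uv,.012))
print('steel',onz('top',(213,152),.072), 'carr',onz('top',(296,169),.044))
```

```text
[ 0.58399401 -0.11128644]
[ 0.59482019 -0.17173208]
[ 0.44182798 -0.12915172]
[ 0.45532959 -0.19954742]
steel [ 0.53235798 -0.15614444] carr [ 0.49435321 -0.36371762]
```

View pics/m1.png

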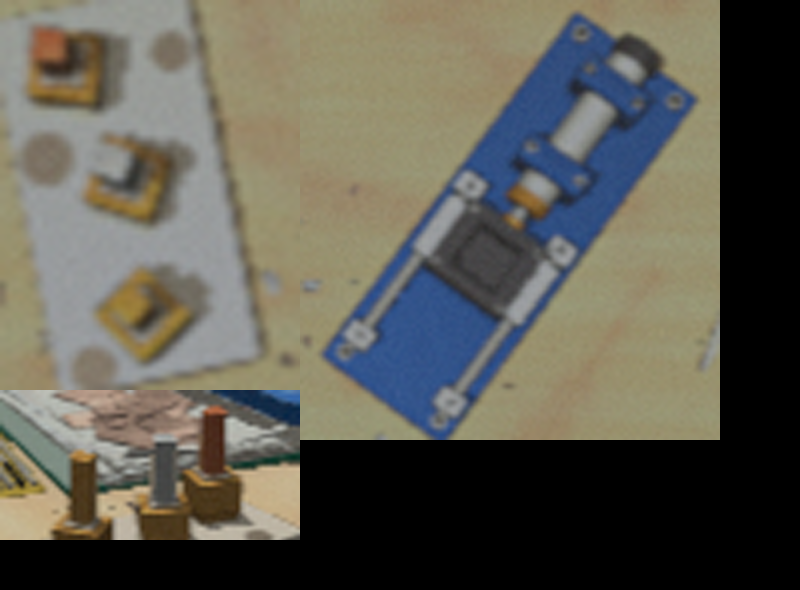

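The crop shows the order as copper, steel, brass. The steel stud top is at about top (210,152), with its block turned about 15° in the image. The carriage socket is at about (297,168). Next I fit the models to the outlines.

```bash
cat > fit.py <<'E'
from h import *
from scipy.optimize import minimize
def box(w,d,z0,z1,w0=None):
    w0=w0 or w
    return [(sx*v/2,sy*v*d/w/2,z) for z,v in((z0,w0),(z1,w)) for sx in(-1,1) for sy in(-1,1)]
PIECE=[box(30,30,8,28),box(26,26,0,8.),box(14,14,28,72)]
PIECE=[np.array(b)/1e3 for b in PIECE]
S=6
def render(n,parts,p,roi):
    x,y,z,a=p;c,s=np.cos(a),np.sin(a);R=np.array([[c,-s,0],[s,c,0],[0,0,1]])
    u0,v0,w,h=roi;m=np.zeros((h*S,w*S),np.uint8);M=P(n)
    for b in parts:
        X=b@R.T+[x,y,z];q=np.c_[X,np.ones(len(X))]@M.T;q=q[:,:2]/q[:,2:]
        k=((q-[u0-.5,v0-.5])*S-.5);cv2.fillConvexPoly(m,cv2.convexHull(np.round(k*16).astype(np.int32)),255,cv2.LINE_8,4)
    return cv2.resize(m,(w,h),interpolation=cv2.INTER_AREA)/255.
def fit(parts,obs,p0,steps):
    def cost(p): return sum(np.abs(render(n,parts,p,roi)-m).sum()/m.sum() for n,(roi,m) in obs.items())
    best=None
    for da in(-.3,0,.3):
        q=np.array(p0)+[0,0,0,da]
        r=minimize(cost,q,method='Nelder-Mead',options=dict(initial_simplex=[q]+[q+np.eye(4)[i]*steps[i] for i in range(4)],maxiter=300))
        if best is None or r.fun<best.fun:best=r
    return best
def obsmask(mask):
    v,u=np.nonzero(mask);u0,v0=u.min()-12,v.min()-12
    w,h=u.max()-u0+12,v.max()-v0+12
    return (u0,v0,w,h),mask[v0:v0+h,u0:u0+w].astype(float)
E
python3 - <<'E'
from fit import *
optics.grab_frame('top');optics.grab_frame('side')
np.set_printoptions(precision=4,suppress=True)
def near(n,k,uv):
    L=[d for d in nets.outline_of(n,k) if np.hypot(*(np.array(d['bbox'][:2])-uv))<12]
    d=L[0];print(n,k,d['bbox'],d['pixels'].sum(),round(d['confidence'],2));return d['pixels']
try:
    mt=near('top','piece_steel',(211,154));ms=near('side','piece_steel',(275,167))
    np.savez('masks',t=mt,s=ms)
    for o in({'top':obsmask(mt),'side':obsmask(ms)},{'top':obsmask(mt)},{'side':obsmask(ms)}):
        r=fit(PIECE,o,[.528,-.155,.012,0.],[.01,.01,.006,.2]);print('piece',r.x,r.fun)
except Exception as e:print('ERR',e)
t=near('top','tester',(302,163));
v,u=np.nonzero(t)
w=np.array([onz('top',q,.01) for q in zip(u,v)]).astype(np.float32);print('tester rect',cv2.minAreaRect(w*1000))
for n,uv in(('top',(296,169)),('side',(309,214))):
    m=near(n,'carriage',uv);v,u=np.nonzero(m);print('centroid',u.mean(),v.mean(),onz(n,(u.mean(),v.mean()),.04))
E
```

```text
top piece_steel [212.3, 154.7, 12.4, 13.6] 152 0.73
side piece_steel [275.1, 166.1, 15.3, 30.5] 305 0.52
piece [ 0.5338 -0.1473  0.0123 -0.3185] 0.30190097954626205
piece [ 0.5326 -0.147   0.0141 -0.3102] 0.10590815273477812
piece [ 0.5326 -0.1537  0.0152 -0.3138] 0.14287367405978785
top tester [301.8, 162.8, 87.5, 106.7] 4179 0.67Traceback (most recent call last):
  File "<stdin>", line 15, in <module>
  File "h.py", line 10, in onz
    M=P(n); A=np.c_[M[:,0],M[:,1],-np.array([uv[0],uv[1],1])]
  File "h.py", line 5, in P
    c=optics.camera_info(n); K=np.array([[c['fx'],0,c['cx']],[0,c['fy'],c['cy']],[0,0,1]])
ValueError: time passes only in moves, steps and waits
```

```bash
python3 - <<'E'
s=open('h.py').read()
s=s.replace("def P(n):\n    c=","import functools\n@functools.lru_cache(None)\ndef P(n):\n    c=")
open('h.py','w').write(s)
E
python3 - <<'E'
from fit import *
np.set_printoptions(precision=4,suppress=True)
optics.grab_frame('top');optics.grab_frame('side')
a=cv2.imread('pics/top0.png').astype(int)
blue=((a[:,:,0]>a[:,:,2]+35)&(a[:,:,0]>60)).astype(np.uint8)
blue[:,:250]=0;blue[:100]=0;blue[220:]=0;blue[:,355:]=0
v,u=np.nonzero(blue)
# base corners seen by eye in the crop too
w=np.array([onz('top',q,.01) for q in zip(u,v)]).astype(np.float32);r=cv2.minAreaRect(w*1000);print('blue rect',r,cv2.boxPoints(r))
cr=[(575,12),(697,98),(440,438),(323,355)]
for c in cr:print(onz('top',(250+(c[0]-300)/4-.4,105+c[1]/4-.4),.01))
print('socket top',onz('top',(250+(490-300)/4-.4,105+256/4-.4),.044))
print('piece block top',onz('top',(190+129/6-.4,125+177/6-.4),.04),'stud',onz('top',(190+117/6-.4,125+163/6-.4),.072))
for n,uv in(('top',(296,169)),('side',(309,214))):
    for d in nets.outline_of(n,'carriage')[:3]:
        v,u=np.nonzero(d['pixels']);print(n,d['confidence'],u.mean(),v.mean(),onz(n,(u.mean(),v.mean()),.04))
E
```

```text
blue rect ((518.6312255859375, -381.613525390625), (96.81478881835938, 280.189208984375), 53.95917892456055) [[ 376.87   -338.3294]
 [ 603.4304 -503.1819]
 [ 660.3925 -424.8977]
 [ 433.832  -260.0451]]
[ 0.6609 -0.4245]
[ 0.604 -0.504]
[ 0.3806 -0.3369]
[ 0.434  -0.2606]
socket top [ 0.4954 -0.3665]
piece block top [ 0.532  -0.1474] stud [ 0.5329 -0.1464]
top 0.61 296.0445468509985 169.29339477726575 [ 0.4941 -0.3641]
side 0.95 305.68992248062017 214.4857881136951 [ 0.4848 -0.3874]
```

```bash
cat >> h.py <<'E'
from scipy.spatial.transform import Rotation as Ro
def go(x,y,z,yaw):
    s=state();w,a,b,c=s['tool_rot'];R=Ro.from_quat([a,b,c,w])
    T=Ro.from_matrix([[np.cos(yaw),np.sin(yaw),0],[np.sin(yaw),-np.cos(yaw),0],[0,0,-1]])
    d=R.inv().apply(np.array([x,y,z])-s['tool_pos'])/.8;r=(R.inv()*T).as_rotvec()/1.5
    print('t',s['time'],'pos',s['tool_pos'].round(4),'F',s['contact_force'].round(1),'grip',round(s['grasp_force'],1),round(s['gripper_width'],3))
    print('rows d',d.round(4),'r',r.round(4))
E
python3 -m inch '[{"dx":0.586,"dy":-0.4135,"rz":0.401},{"dx":0.586,"dy":-0.4135,"rz":0.401},{"dx":0.586,"dy":-0.4135,"rz":0.401},{"dx":0.586,"dy":-0.4135,"rz":0.401},{"dx":0.586,"dy":-0.4135,"rz":0.401}]' 1
python3 -c "
from h import *
go(.5325,-.1495,.16,-.315)"
```

```text
t 0.95 pos [ 0.1768 -0.5995  0.2313] F [ 0.1  0.3 -0.6] grip 0.0 1.004
rows d [ 0.5856 -0.4137  0.0891] r [0.     0.     0.4012]validation failed for argument at $[0]...
```

```bash
python3 -m inch '[{"dx":0.586,"dy":-0.4135,"dz":0,"rx":0,"ry":0,"rz":0.401},{"dx":0.586,"dy":-0.4135,"dz":0,"rx":0,"ry":0,"rz":0.401},{"dx":0.586,"dy":-0.4135,"dz":0,"rx":0,"ry":0,"rz":0.401},{"dx":0.586,"dy":-0.4135,"dz":0,"rx":0,"ry":0,"rz":0.401},{"dx":0.586,"dy":-0.4135,"dz":0,"rx":0,"ry":0,"rz":0.401}]' 1
python3 -c "
from h import *
go(.5325,-.1495,.16,-.315)"
```

```text
time: 1.45
tool_pos: [0.3304, -0.4051, 0.2315]
tool_rot: [0.0, 0.987, -0.158, 0.0]
contact_force: [0.2, 0.3, -0.3]
gripper_width: 1.003
grasp_force: 0.0
t 1.45 pos [ 0.3304 -0.4051  0.2315] F [ 0.2  0.3 -0.3] grip 0.0 1.003
rows d [ 0.1399 -0.3825  0.0893] r [ 0.0003 -0.0004 -0.0021]
```

```bash
python3 -m inch '[{"dx":0.14,"dy":-0.3825,"dz":0,"rx":0,"ry":0,"rz":0},{"dx":0.14,"dy":-0.3825,"dz":0,"rx":0,"ry":0,"rz":0},{"dx":0.14,"dy":-0.3825,"dz":0,"rx":0,"ry":0,"rz":0},{"dx":0.14,"dy":-0.3825,"dz":0.08,"rx":0,"ry":0,"rz":0},{"dx":0.14,"dy":-0.3825,"dz":0.08,"rx":0,"ry":0,"rz":0}]'
python3 -c "
from h import *
go(.5325,-.1495,.14,-.315)"
```

```text
time: 1.95
tool_pos: [0.4818, -0.2132, 0.198]
tool_rot: [0.001, 0.988, -0.157, 0.001]
contact_force: [0.5, -0.5, -0.4]
gripper_width: 1.001
grasp_force: 0.0
t 1.95 pos [ 0.4818 -0.2132  0.198 ] F [ 0.5 -0.5 -0.4] grip 0.0 1.001
rows d [ 0.0354 -0.0953  0.0725] r [ 0.0005 -0.002   0.0003]
```

```bash
python3 -m inch '[{"dx":0.0354,"dy":-0.0953,"dz":0.06,"rx":0,"ry":0,"rz":0},{"dx":0.0354,"dy":-0.0953,"dz":0.06,"rx":0,"ry":0,"rz":0},{"dx":0.0354,"dy":-0.0953,"dz":0.06,"rx":0,"ry":0,"rz":0},{"dx":0.0354,"dy":-0.0953,"dz":0.06,"rx":0,"ry":0,"rz":0}]'
python3 - <<'E'
from h import *
go(.5325,-.1495,.066,-.315)
s=state();b=optics.grab_frame('side');a=optics.grab_frame('top')
print('tcp px',proj('side',s['tool_pos']),proj('top',s['tool_pos']))
m=np.zeros((560,800,3),np.uint8);m[:,:]=0
t=cv2.resize(b[90:210,215:345],None,fx=4,fy=4,interpolation=cv2.INTER_CUBIC);m[:480,:520]=t
t=cv2.resize(a[110:200,180:250],None,fx=4,fy=4,interpolation=cv2.INTER_CUBIC);m[:360,520:]=t
save(0,m,'m2')
E
```

```text
time: 2.35
tool_pos: [0.5307, -0.1501, 0.1484]
tool_rot: [0.0, 0.988, -0.156, -0.001]
contact_force: [-0.3, -0.0, -0.3]
gripper_width: 0.994
grasp_force: 0.0
t 2.35 pos [ 0.5307 -0.1501  0.1484] F [-0.3 -0.  -0.3] grip 0.0 0.994
rows d [ 0.002  -0.0015  0.103 ] r [0.0002 0.0011 0.0015]
tcp px [274.74133009 126.47235358] [206.36495974 147.49062312]
```

View pics/m2.png

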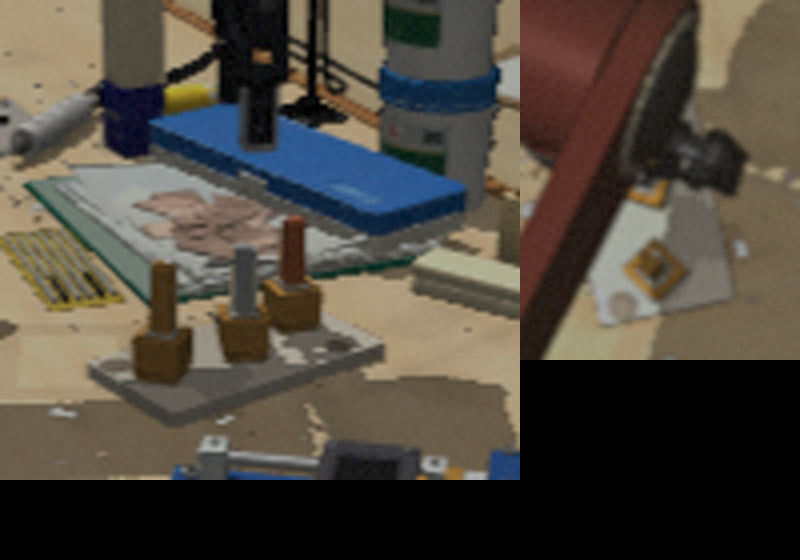

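Side view: the near finger's tip is at about (279.5,127) and the steel stud top at (276,152). I'll compare this with the projections to find the relative offset.

Run:
```python
from h import *
s=state();p=s['tool_pos'];w,a,b,c=s['tool_rot'];R=Ro.from_quat([a,b,c,w])
for o in(.0425,.050,.057):
  for sg in(1,-1):
    for xx in(-.011,.011):print(o,sg,xx,proj('side',p+R.apply([xx,sg*o,-.013])))
for q in((.5325,-.147,.084),(.5325,-.1537,.084),(.5325,-.150,.084)):print(q,proj('side',q),proj('top',q))
```

```text
0.0425 1 -0.011 [273.21626865 126.55814357]
0.0425 1 0.011 [282.77652901 126.19581616]
0.0425 -1 -0.011 [268.21285755 115.4688109 ]
0.0425 -1 0.011 [277.16194625 115.15359498]
0.05 1 -0.011 [273.69145025 127.61131442]
0.05 1 0.011 [283.30966808 127.2443428 ]
0.05 -1 -0.011 [267.80251459 114.55934543]
0.05 -1 0.011 [276.70140573 114.24784819]
0.057 1 -0.011 [274.1402915  128.60610575]
0.057 1 0.011 [283.81324035 128.23472027]
0.057 -1 -0.011 [267.42373928 113.71984506]
0.057 -1 0.011 [276.27628462 113.41176089]
(0.5325, -0.147, 0.084) [274.4225358  151.31979215] [208.68751614 151.16036447]
(0.5325, -0.1537, 0.084) [275.65123825 152.23865831] [211.41349461 151.17207428]
(0.5325, -0.15, 0.084) [274.97128018 151.73016216] [209.9080141  151.16560728]
```

```bash
python3 -c "
from h import *
go(.532,-.148,.049,-.315)"
```

```text
t 2.45 pos [ 0.5311 -0.1517  0.1501] F [ 0.5 -0.1  0.6] grip 0.0 0.996
rows d [-0.0005 -0.0049  0.1264] r [ 0.0003 -0.001  -0.0002]
```

```bash
python3 -m inch '[{"dx":0,"dy":-0.005,"dz":0.06,"rx":0,"ry":0,"rz":0},{"dx":0,"dy":-0.005,"dz":0.1,"rx":0,"ry":0,"rz":0},{"dx":0,"dy":-0.005,"dz":0.126,"rx":0,"ry":0,"rz":0},{"dx":0,"dy":-0.005,"dz":0.126,"rx":0,"ry":0,"rz":0},{"dx":0,"dy":-0.005,"dz":0.126,"rx":0,"ry":0,"rz":0}]'
python3 - <<'E'
from h import *
go(.532,-.148,.049,-.315)
b=optics.grab_frame('side')
save(0,cv2.resize(b[100:200,225:335],None,fx=5,fy=5,interpolation=cv2.INTER_CUBIC),'m3')
E
```

```text
time: 2.95
tool_pos: [0.5325, -0.1484, 0.0497]
tool_rot: [0.0, 0.988, -0.157, 0.001]
contact_force: [-0.1, -0.4, 0.6]
gripper_width: 0.998
grasp_force: 0.0
t 2.95 pos [ 0.5325 -0.1484  0.0497] F [-0.1 -0.4  0.6] grip 0.0 0.998
rows d [-0.0008 -0.0002  0.0009] r [ 0.0002 -0.0011 -0.0009]
```

View pics/m3.png

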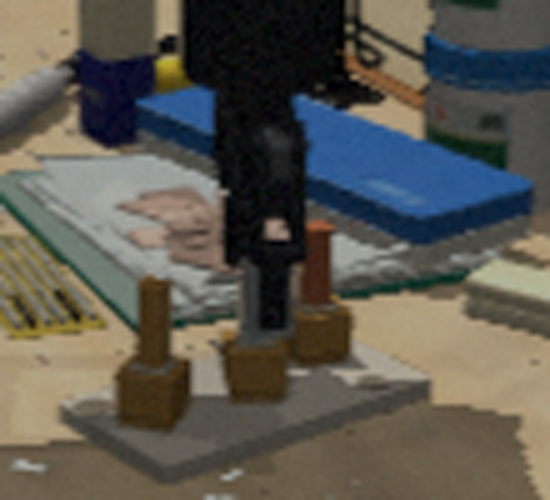

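Near finger at about (279,166) stands in front of the stud, which is centred between the fingers and clear of its neighbours. Close now.

```bash
python3 -m inch '[{"dx":0,"dy":0,"dz":0,"rx":0,"ry":0,"rz":0},{"dx":0,"dy":0,"dz":0,"rx":0,"ry":0,"rz":0},{"dx":0,"dy":0,"dz":0,"rx":0,"ry":0,"rz":0},{"dx":0,"dy":0,"dz":0,"rx":0,"ry":0,"rz":0},{"dx":0,"dy":0,"dz":0,"rx":0,"ry":0,"rz":0}]' -1
python3 -m inch '[{"dx":0,"dy":0,"dz":0,"rx":0,"ry":0,"rz":0},{"dx":0,"dy":0,"dz":0,"rx":0,"ry":0,"rz":0},{"dx":0,"dy":0,"dz":0,"rx":0,"ry":0,"rz":0}]' -1
```

```text
time: 3.5
tool_pos: [0.5322, -0.147, 0.0485]
tool_rot: [-0.0, 0.988, -0.157, 0.0]
contact_force: [-1.3, -3.9, 6.0]
gripper_width: 0.15
grasp_force: 59.8
time: 3.8
tool_pos: [0.5322, -0.1471, 0.0485]
tool_rot: [0.0, 0.988, -0.157, 0.0]
contact_force: [-0.4, -0.1, 2.1]
gripper_width: 0.151
grasp_force: 58.6
```

```bash
python3 -m inch '[{"dx":0,"dy":0,"dz":-0.05,"rx":0,"ry":0,"rz":0},{"dx":0,"dy":0,"dz":-0.1,"rx":0,"ry":0,"rz":0},{"dx":0,"dy":0,"dz":-0.14,"rx":0,"ry":0,"rz":0},{"dx":0,"dy":0,"dz":-0.14,"rx":0,"ry":0,"rz":0},{"dx":0,"dy":0,"dz":-0.14,"rx":0,"ry":0,"rz":0}]'
python3 -c "
from h import *
go(.495,-.3645,.16,-.629)"
```

```text
time: 4.3
tool_pos: [0.532, -0.147, 0.1601]
tool_rot: [-0.0, 0.988, -0.157, 0.0]
contact_force: [-0.4, -1.1, -2.4]
gripper_width: 0.153
grasp_force: 59.0
t 4.3 pos [ 0.532  -0.147   0.1601] F [-0.4 -1.1 -2.4] grip 59.0 0.153
rows d [4.020e-02 2.728e-01 1.000e-04] r [-0.000e+00 -1.000e-04  2.095e-01]
```

```bash
python3 -m inch '[{"dx":0.01,"dy":0.06,"dz":0,"rx":0,"ry":0,"rz":0.08},{"dx":0.02,"dy":0.12,"dz":0,"rx":0,"ry":0,"rz":0.15},{"dx":0.0402,"dy":0.2,"dz":0,"rx":0,"ry":0,"rz":0.2095},{"dx":0.0402,"dy":0.2728,"dz":0,"rx":0,"ry":0,"rz":0.2095},{"dx":0.0402,"dy":0.2728,"dz":0,"rx":0,"ry":0,"rz":0.2095}]'
python3 -c "
from h import *
go(.495,-.3645,.112,-.629)"
```

```text
time: 4.8
tool_pos: [0.4925, -0.367, 0.1566]
tool_rot: [-0.001, 0.951, -0.311, -0.003]
contact_force: [0.5, -0.2, -1.8]
gripper_width: 0.155
grasp_force: 59.4
t 4.8 pos [ 0.4925 -0.367   0.1566] F [ 0.5 -0.2 -1.8] grip 59.4 0.155
rows d [ 0.001  -0.0043  0.0557] r [ 0.0003  0.0034 -0.0019]
```

```bash
python3 -m inch '[{"dx":0,"dy":0,"dz":0.0557,"rx":0,"ry":0,"rz":0},{"dx":0,"dy":0,"dz":0.0557,"rx":0,"ry":0,"rz":0},{"dx":0,"dy":0,"dz":0.0557,"rx":0,"ry":0,"rz":0},{"dx":0,"dy":0,"dz":0.0557,"rx":0,"ry":0,"rz":0}]'
python3 - <<'E'
from h import *
go(.495,-.3645,.112,-.629)
b=optics.grab_frame('side');a=optics.grab_frame('top')
m=np.zeros((600,800,3),np.uint8)
t=cv2.resize(b[140:260,240:400],None,fx=5,fy=5,interpolation=cv2.INTER_CUBIC);m[:,:]=t
save(0,m,'m4')
save(0,cv2.resize(a[105:215,245:355],None,fx=5,fy=5,interpolation=cv2.INTER_CUBIC),'m5')
# predicted pixels with piece as gripped
for z in(.044,.024):print(z,proj('side',(.495,-.3645,z)))
p=state()['tool_pos'];y=-.629
for dx,dy in((-1,-1),(-1,1),(1,-1),(1,1)):
    e=lambda h,z:np.array([p[0],p[1],0])+[h*(dx*np.cos(y)-dy*np.sin(y)),h*(dx*np.sin(y)+dy*np.cos(y)),z]
    print(dx,dy,'piece bottom13',proj('side',e(.013,p[2]-.0365)),'sock16',proj('side',np.array([.495-p[0],-.3645-p[1],0])+e(.016,.044)))
E
```

```text
time: 5.2
tool_pos: [0.4954, -0.3642, 0.116]
tool_rot: [-0.0, 0.951, -0.309, -0.0]
contact_force: [0.1, 0.9, -1.5]
gripper_width: 0.151
grasp_force: 59.5
t 5.2 pos [ 0.4954 -0.3642  0.116 ] F [ 0.1  0.9 -1.5] grip 59.5 0.151
rows d [-0.0002  0.0007  0.005 ] r [-0.      0.      0.0005]
0.044 [304.58422125 206.95136814]
0.024 [304.17327113 215.37533411]
-1 -1 piece bottom13 [298.79023714 193.1326911 ] sock16 [295.94714183 209.83384484]
-1 1 piece bottom13 [300.32309602 187.65661113] sock16 [297.87666032 202.75766747]
1 -1 piece bottom13 [311.63284875 194.2561874 ] sock16 [311.52265217 211.28941334]
1 1 piece bottom13 [312.87352648 188.72978361] sock16 [313.02448446 204.13457546]
```

View pics/m4.png

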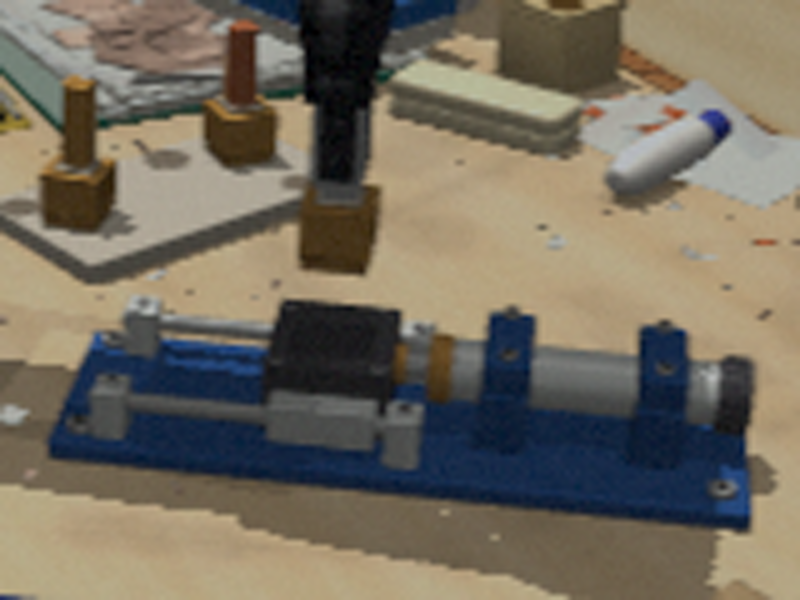

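View pics/m5.png

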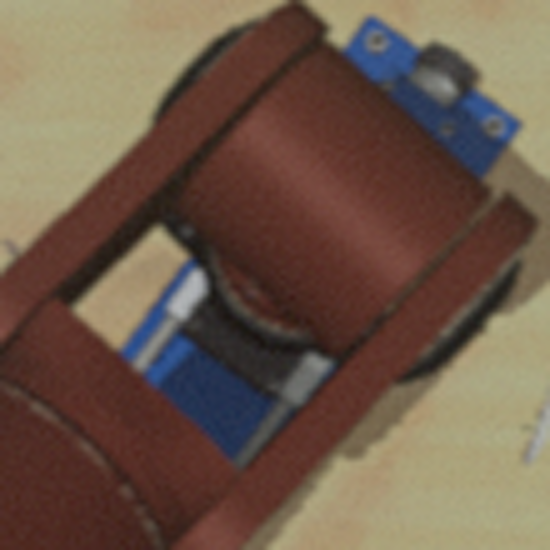

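Side view: the piece hangs upright over the carriage, foot underside at about (306,194). The carriage top's back corners are at (296,200) and (319,202). The top view is blocked by the arm. I'll check these corners against the prediction.

Run:
```python
from h import *
y=-.629
def T(cx,cy,x,yy,z):return proj('side',(cx+x*np.cos(y)-yy*np.sin(y),cy+x*np.sin(y)+yy*np.cos(y),z)).round(1)
for nm,x,yy,z in(('bl',-.026,.03,.044),('br',.026,.03,.044),('fl',-.026,-.03,.044),('fr',.026,-.03,.044)):print(nm,T(.495,-.3645,x,yy,z))
# base corners: tester centre
c=np.array([.5186,-.3816])
for x in(-.142,.142):
  print('base front',T(*c,x,-.05,.01),'back',T(*c,x,.05,.01))
print('px per mm: x',(T(.495,-.3645,.01,0,.044)-T(.495,-.3645,0,0,.044))/10,'y',(T(.495,-.3645,0,.01,.044)-T(.495,-.3645,0,0,.044))/10)
```

```text
bl [294.  199.4]
br [318.4 201.6]
fl [290.2 212.6]
fr [315.8 215. ]
base front [246.5 227.7] back [256.2 205.4]
base front [388.2 242.1] back [386.2 217.5]
px per mm: x [0.48 0.04] y [ 0.05 -0.23]
```

```bash
python3 -c "
from h import *
go(.4958,-.3651,.084,-.629)"
```

```text
t 5.3 pos [ 0.4961 -0.3647  0.1175] F [ 0.5  0.5 -2.5] grip 59.5 0.153
rows d [-0.0002  0.0006  0.0418] r [ 0.0002 -0.0018  0.0007]
```

```bash
python3 -m inch '[{"dx":0,"dy":0.0006,"dz":0.025,"rx":0,"ry":0,"rz":0},{"dx":0,"dy":0.0006,"dz":0.0418,"rx":0,"ry":0,"rz":0},{"dx":0,"dy":0.0006,"dz":0.0418,"rx":0,"ry":0,"rz":0},{"dx":0,"dy":0.0006,"dz":0.0418,"rx":0,"ry":0,"rz":0}]'
python3 -c "
from h import *
go(.4958,-.3651,.061,-.629)"
```

```text
time: 5.7
tool_pos: [0.4949, -0.3647, 0.0824]
tool_rot: [-0.0, 0.951, -0.309, -0.0]
contact_force: [1.1, 0.3, -1.5]
gripper_width: 0.155
grasp_force: 59.5
t 5.7 pos [ 0.4949 -0.3647  0.0824] F [ 1.1  0.3 -1.5] grip 59.5 0.155
rows d [ 0.0012 -0.0003  0.0267] r [-0.      0.0002  0.0003]
```

```bash
python3 -m inch '[{"dx":0.0008,"dy":0,"dz":0.004,"rx":0,"ry":0,"rz":0},{"dx":0.0008,"dy":0,"dz":0.008,"rx":0,"ry":0,"rz":0},{"dx":0.0008,"dy":0,"dz":0.012,"rx":0,"ry":0,"rz":0},{"dx":0.0008,"dy":0,"dz":0.012,"rx":0,"ry":0,"rz":0}]'
python3 -c "
from h import *
go(.4955,-.3649,.061,-.629)"
```

```text
time: 6.1
tool_pos: [0.4951, -0.3651, 0.0722]
tool_rot: [-0.0, 0.951, -0.309, -0.0]
contact_force: [-0.9, 0.3, -2.5]
gripper_width: 0.156
grasp_force: 59.5
t 6.1 pos [ 0.4951 -0.3651  0.0722] F [-0.9  0.3 -2.5] grip 59.5 0.156
rows d [ 0.0003 -0.0005  0.0139] r [-0.0001  0.0007  0.    ]
```

```bash
python3 -m inch '[{"dx":0,"dy":0,"dz":0.004,"rx":0,"ry":0,"rz":0},{"dx":0,"dy":0,"dz":0.008,"rx":0,"ry":0,"rz":0},{"dx":0,"dy":0,"dz":0.012,"rx":0,"ry":0,"rz":0},{"dx":0,"dy":0,"dz":0.0135,"rx":0,"ry":0,"rz":0},{"dx":0,"dy":0,"dz":0.0135,"rx":0,"ry":0,"rz":0}]'
```

```text
time: 6.6
tool_pos: [0.4952, -0.3652, 0.0615]
tool_rot: [-0.0, 0.951, -0.309, -0.0]
contact_force: [1.1, 0.9, -2.3]
gripper_width: 0.151
grasp_force: 59.5
```

No contact yet, so I go down in small steps until the floor is felt.

```bash
python3 -m inch '[{"dx":0,"dy":0,"dz":0.0015,"rx":0,"ry":0,"rz":0},{"dx":0,"dy":0,"dz":0.003,"rx":0,"ry":0,"rz":0},{"dx":0,"dy":0,"dz":0.003,"rx":0,"ry":0,"rz":0}]'
```

```text
time: 6.9
tool_pos: [0.4957, -0.3656, 0.0606]
tool_rot: [0.0, 0.951, -0.309, 0.0]
contact_force: [-2.1, 1.5, 3.2]
gripper_width: 0.154
grasp_force: 60.1
```

```bash
python3 -m inch '[{"dx":0,"dy":0,"dz":0.001,"rx":0,"ry":0,"rz":0},{"dx":0,"dy":0,"dz":0.001,"rx":0,"ry":0,"rz":0},{"dx":0,"dy":0,"dz":0.001,"rx":0,"ry":0,"rz":0}]'
python3 - <<'E'
from h import *
go(.495-.0324,-.3649+.0235,.0605,-.629)
b=optics.grab_frame('side')
save(0,cv2.resize(b[140:260,240:400],None,fx=5,fy=5,interpolation=cv2.INTER_CUBIC),'m6')
E
```

```text
time: 7.2
tool_pos: [0.4957, -0.3656, 0.0605]
tool_rot: [0.0, 0.951, -0.309, 0.0]
contact_force: [-3.0, 4.1, 7.5]
gripper_width: 0.15
grasp_force: 61.0
t 7.2 pos [ 0.4957 -0.3656  0.0605] F [-3.   4.1  7.5] grip 61.0 0.15
rows d [-0.0513 -0.0002  0.    ] r [ 0.0001 -0.0004  0.0001]
```

View pics/m6.png

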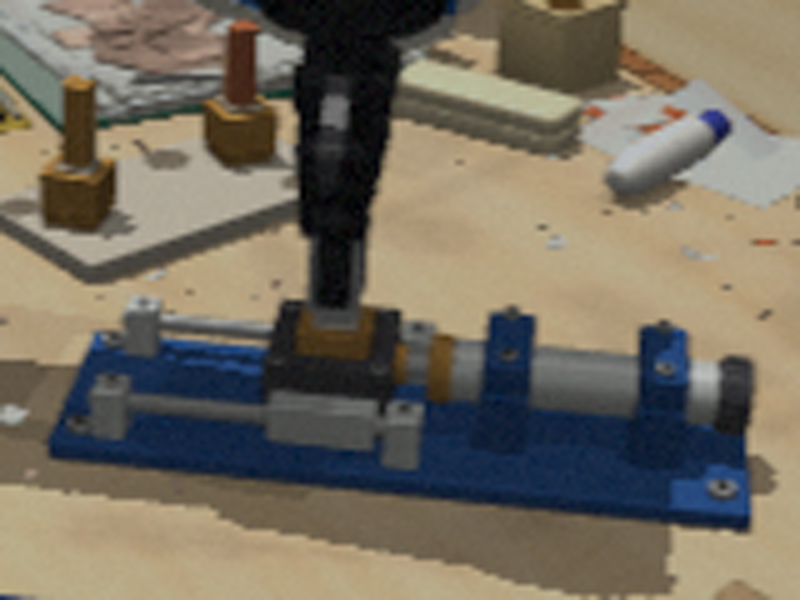

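Piece is home: the brass block shows as an 8 mm rim at about (307,206), and the carriage has not moved. Now pull along tool -x.

```bash
python3 -m inch '[{"dx":-0.008,"dy":0,"dz":0,"rx":0,"ry":0,"rz":0},{"dx":-0.016,"dy":0,"dz":0,"rx":0,"ry":0,"rz":0},{"dx":-0.024,"dy":0,"dz":0,"rx":0,"ry":0,"rz":0},{"dx":-0.032,"dy":0,"dz":0,"rx":0,"ry":0,"rz":0},{"dx":-0.032,"dy":0,"dz":0,"rx":0,"ry":0,"rz":0}]'
python3 -m inch '[{"dx":0,"dy":0,"dz":0,"rx":0,"ry":0,"rz":0},{"dx":0,"dy":0,"dz":0,"rx":0,"ry":0,"rz":0}]'
python3 - <<'E'
from h import *
s=state();u=np.array([-np.cos(.629),np.sin(.629)])
d=s['tool_pos'][:2]-[.4957,-.3656];print('pull',d@u,'lat',d@[u[1],-u[0]])
go(.4957+u[0]*.0415,-.3656+u[1]*.0415,.0605,-.629)
E
```

```text
time: 7.75
tool_pos: [0.4769, -0.3521, 0.0606]
tool_rot: [0.002, 0.951, -0.309, 0.004]
contact_force: [6.0, -4.2, -1.0]
gripper_width: 0.153
grasp_force: 59.8
time: 7.95
tool_pos: [0.4773, -0.3524, 0.0607]
tool_rot: [0.002, 0.951, -0.309, 0.005]
contact_force: [6.6, -3.8, -0.2]
gripper_width: 0.154
grasp_force: 59.8
pull 0.02266451803523697 lat -0.00010990544534426235
t 7.95 pos [ 0.4773 -0.3524  0.0607] F [ 6.6 -3.8 -0.2] grip 59.8 0.154
rows d [-0.0235 -0.0001  0.    ] r [ 0.0002 -0.0065 -0.0002]
```

```bash
python3 -m inch '[{"dx":-0.006,"dy":0,"dz":0,"rx":0,"ry":0,"rz":0},{"dx":-0.012,"dy":0,"dz":0,"rx":0,"ry":0,"rz":0},{"dx":-0.018,"dy":0,"dz":0,"rx":0,"ry":0,"rz":0},{"dx":-0.024,"dy":0,"dz":0,"rx":0,"ry":0,"rz":0},{"dx":-0.0255,"dy":0,"dz":0,"rx":0,"ry":0,"rz":0}]'
python3 -m inch '[{"dx":0,"dy":0,"dz":0,"rx":0,"ry":0,"rz":0},{"dx":0,"dy":0,"dz":0,"rx":0,"ry":0,"rz":0},{"dx":0,"dy":0,"dz":0,"rx":0,"ry":0,"rz":0}]'
python3 - <<'E'
from h import *
s=state();u=np.array([-np.cos(.629),np.sin(.629)])
d=s['tool_pos'][:2]-[.4957,-.3656];print('pull',d@u,'lat',d@[u[1],-u[0]])
go(.4957+u[0]*.0415,-.3656+u[1]*.0415,.0605,-.629)
b=optics.grab_frame('side')
save(0,cv2.resize(b[180:250,270:370],None,fx=8,fy=8,interpolation=cv2.INTER_CUBIC),'m7')
E
```

```text
time: 8.45
tool_pos: [0.4617, -0.341, 0.0608]
tool_rot: [0.002, 0.951, -0.31, 0.006]
contact_force: [10.8, -5.6, -3.6]
gripper_width: 0.153
grasp_force: 59.3
time: 8.75
tool_pos: [0.4618, -0.3411, 0.0608]
tool_rot: [0.002, 0.951, -0.31, 0.006]
contact_force: [9.8, -6.8, -2.2]
gripper_width: 0.156
grasp_force: 59.3
pull 0.041861865672727164 lat -0.0001302053515255901
t 8.75 pos [ 0.4618 -0.3411  0.0608] F [ 9.8 -6.8 -2.2] grip 59.3 0.156
rows d [ 0.0004 -0.0002  0.0003] r [ 0.0001 -0.0087 -0.0004]
```

View pics/m7.png

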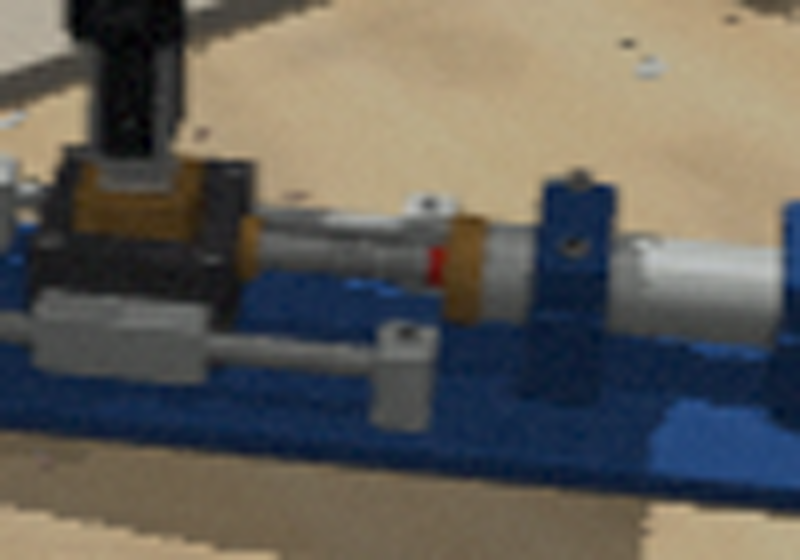

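About 4–5 mm of red shows at the tube mouth (324,213), and the 12 N pull matches 40 mm of spring travel. The piece sits home and the fingers are clear of the tester. Handing in.

```bash
python3 -c "
from plant import ticket
print(ticket.job_done())"
```

```text
the job is handed in; nothing more can be done
None
```

I handed the job in with the steel-stud piece home in the socket, still gripped by its stud and holding the rod at about 40 mm, the middle of the red band at the tube mouth; the other two pieces were not touched, and no verdict came back.

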